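# Pick the tapered rolling pin out of the utensil tub and lay it in its rest

### The job

Take the tapered rolling pin (the thicker one that narrows towards both ends) out of the steel utensil tub and lay it gently, without dropping it, in the wooden pin rest, so that it lies in both V notches and is centred lengthwise on the rest. Leave the straight rolling pin in the tub.

Things in the scene. Friction and masses are not known exactly. Their poses are not given: they have to be found in the camera images.
- pin: The tapered rolling pin: pale wood, round, 220 mm long, 70 to 140 g. Its middle 120 mm is a cylinder 30 mm in diameter; from there it narrows evenly to 12 mm at each end. Origin at its centre, on its axis; x along its length (it may be rolled about x; both ends alike). It starts level on the tub's floor, axis 20 mm above the counter, at least 50 mm free on either side of its middle.
- plain_pin: The straight rolling pin, which stays in the tub: same wood, an even cylinder 24 mm in diameter and 220 mm long, ends square. Origin at its centre, on its axis; its x axis runs along its length.
- tub: Fixed open steel tub, 300 (x) by 400 (y) by 45 mm high, walls and floor 5 mm thick. Origin at the centre of its underside, on the counter; z up. In it, roughly along its x and about 110 mm apart, lie the two pins and a wooden spoon, in any order; a steel ring cutter (40 mm wide, 35 high) and a white cup (40 wide, 38 high) stand between their ends.
- rest_seat (a point): Where the pin's centre is when seated in the fixed wooden rest, 41 mm above the counter. x (level): along the seated pin, either way round; z up. Rest: base 130 (x) by 90 (y) by 10 mm high, with two 90-degree V notches 12 mm thick centred at x = -40 and +40 mm, bottom 20 mm and arm tops 52 mm above the counter, 75 mm wide over all. Between the notches 68 mm is free for the fingers.
There are look-alikes about, which are no part of the job. Leave any purple look-alike of the plain_pin alone.

How it is judged:
By the outcome, as a careful person would: the job done as asked, in the order asked, and still so for the second after the job is handed in, with the robot touching nothing.
It also fails if it takes over 42 s, if anything falls off the work surface, if the arm or the gripper's body presses on something with over 40 N, if the wrist force passes 120 N, or if a joint passes its speed limit or range.

### The arm

A 6-joint arm with a two-finger parallel gripper is mounted at the origin on the work surface. World frame = base frame: x ahead of the robot, y to its left, z up, the work surface at z = 0. Lengths are in m, angles in degrees, forces in N, time in s.
With the tool pointing down it reaches from about 0.4 to 0.825 m from the base axis. Payload 7 kg.
Tool frame: the origin (TCP) lies midway between the tips of the shut fingers; the grasp point (between the pads) lies 19 mm behind it (ctrl.grasp_offset is the distance from the TCP to the grasp point, in m); z points along the fingers, x is the direction in which the jaws open and shut, and the axes are right-handed (so a half turn about z gives the same grasp; the last joint's range is limited). The gripper opens to 88 mm and grips with 3 to 60 N. Pads are 19 mm wide; open, the fingers measure 130 mm over their backs; the gripper's body (78 mm by 193 mm) begins 47 mm behind the grasp point.
Start: joints at [-51.675, 20.546, 0.682, 0, -70.136, -16.507], TCP at [0.251, -0.627, 0.227] pointing down, gripper open.
Joint ranges: [-176.03, 176.03], [-82.01, 121.73], [-58.28, 71.71], [-173.87, 95.51], [-174.79, -0.11], [-173.66, 173.66]. Speed limits (degrees/s): [136.94, 136.94, 172.46, 180, 180, 180].

### API

Orientations are given as [roll, pitch, yaw] about the fixed x, y, z axes, in that order (R = Rz(yaw) Ry(pitch) Rx(roll)).
In Python, from plant import sensors, snapshot, order, ctrl gives the robot as it stands.
- The arm moves only by the tool send_rows, never from a script. Its argument "commands" is a list of rows, each a list of 3 entries, a list of its own where there are three numbers: the closure, from 0 (fully open) to 1 (shut), then the shift along the world's x, y, z in units of 0.25 m (1.0 is 0.25 m), then the turn, a rotation vector about the world's x, y, z in units of 360 degrees (1.0 is 360 degrees). In form: [[hand, [x, y, z], [ax, ay, az]], ...]. A call has 1 to 12 rows; each row shifts and turns the pose as measured when the row begins; what a row does not reach is not made up. A row lasts 1/10 s, in which the tool goes at most 50 mm and 8.59 degrees, less where a joint would pass 70% of its speed; a pose out of reach is approached as far as the arm can. A call with a number of a shift or a turn outside -1 to 1 is refused whole. A call with a gripper value outside its range is refused whole. The fingers move at their own pace and stop on an object; the grip force is fixed at half the most. Time passes only in rows, so rows that do not move let the fingers close. It gives the time, the measured TCP pose, the force and the opening at its end, in the units of the state.
- sensors.get_obs(): the state, without advancing time (a new reading comes with each control period).
- snapshot(name): name is "scene" or "top" or "wrist"; returns a dict with "color" (400x640x3 uint8, blue, green, red), "z_map" (400x640 float32, m along the optical axis (not along the pixel's ray), 0 where there is no reading), "mtx" (3x3 intrinsics, pixels), "k1" (the pictures are not rectified: a ray, as slopes to the right and down, at radius r is drawn at 1 + k1 r^2 times it, then the intrinsics apply), "xyz" and "attitude" of the camera in the world. Camera axes: x right, y down, z forward; pixel columns grow to the right and rows downward; lengths in m; the calibration is good to about 2 mm. A picture is of the moment at which its call begins.
- order.close_job(): hands the job in, once; it reports no verdict.
The state is a dict: "clock": time; "joint_pos": joint angles; "qvel": joint speeds; "tau": joint torques, N m; "tool_pos": TCP position; "orientation": TCP orientation; "force": force on the tool from outside, world axes, zero at the start; "moment": the same for the moment, N m; "opening": finger opening in m.
Only numpy, scipy, OpenCV 4.12 (cv2) and the standard library are available. Lean on these libraries where they do the work, as an engineer would, in place of code of your own. Each camera call takes 0.05 s, during which the arm holds its last target.

## Working session

There is one attempt and no reset: what is moved stays moved. The work goes in short steps, Python scripts to look and compute and a tool call to move; the robot and the scene stay as the last step left them, time stands still between calls to the robot, and variables do not carry over. Pictures are saved under pics/ and viewed, and the job is handed in when it is done.

Besides the shell and the picture viewer there is one more tool, called after "Call:" by a JSON object that holds its "method" and its "body". send_rows: Moves the arm, as the interface text tells. Its arguments: {"type":"object","properties":{"commands":{"type":"array","items":{"type":"array"}}},"required":["commands"]}

```bash
ls; mkdir -p pics; cat > h.py <<'E'
import numpy as np, cv2
from plant import sensors, snapshot, order, ctrl
from scipy.spatial.transform import Rotation as R
def snap(n,fn):
    s=snapshot(n); cv2.imwrite('pics/'+fn+'.png',s['color']); np.savez('pics/'+fn+'.npz',**{k:np.asarray(v) for k,v in s.items()}); return s
E
python3 - <<'E'
from h import *
print(sensors.get_obs())
for n in('scene','top','wrist'):
    s=snap(n,n+'0'); print(n,s['mtx'],s['k1'],s['xyz'],s['attitude'])
E
```

```text
pics
{'clock': 0.0, 'joint_pos': array([-5.16755612e+01,  2.05898238e+01,  6.33772500e-01, -1.99227233e-02,
       -7.01344655e+01, -1.65089940e+01]), 'qvel': array([-0.08735939, -0.08790741,  0.10662984,  0.05443914,  0.04184827,
        0.02517311]), 'tau': array([ 3.79301548e-05, -5.82715273e+01,  2.93050021e+01,  6.99712828e+00,
        6.71576199e-03, -1.45477657e-04]), 'tool_pos': array([ 0.25066192, -0.62621358,  0.22564147]), 'orientation': array([-1.79992232e+02, -9.21077699e-02,  1.11808654e+02]), 'force': array([ 0.1459219 ,  0.26683001, -0.28372186]), 'moment': array([-0.055723  ,  0.00933618,  0.00233932]), 'opening': 0.08775898341501329}
scene [[459.8475805    0.         323.400981  ]
 [  0.         459.8475805  201.29138328]
 [  0.           0.           1.        ]] 0.0050594545899813916 [1.29926457 0.48081224 0.79434024] [-126.11412203    0.32424548  119.99177697]
top [[501.83857417   0.         323.92451562]
 [  0.         501.83857417 210.25890764]
 [  0.           0.           1.        ]] -0.14009943627587018 [ 0.3099555  -0.00749069  1.42228741] [-175.50543729   -1.07635131  -90.20417941]
wrist [[360.15860995   0.         321.64548038]
 [  0.         360.15860995 200.25098501]
 [  0.           0.           1.        ]] -0.06378076117370135 [ 0.17393903 -0.65542265  0.38353761] [ 1.62209101e+02 -2.08730801e-02  1.11785119e+02]
```

View pics/scene0.png

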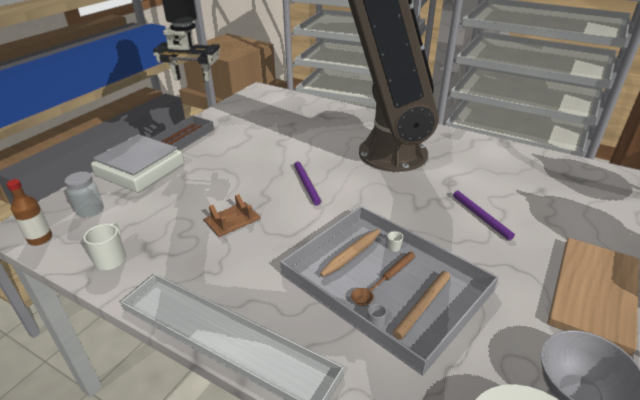

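View pics/top0.png

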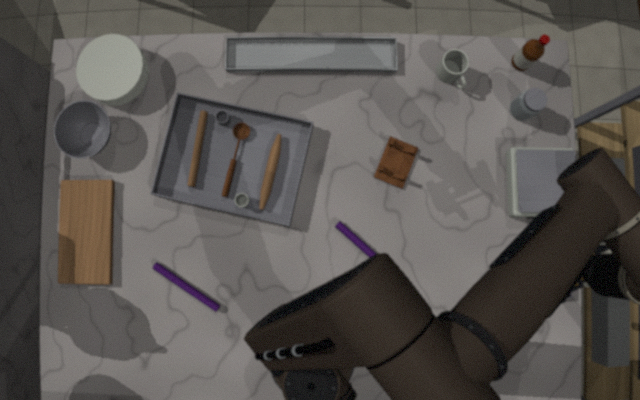

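View pics/wrist0.png

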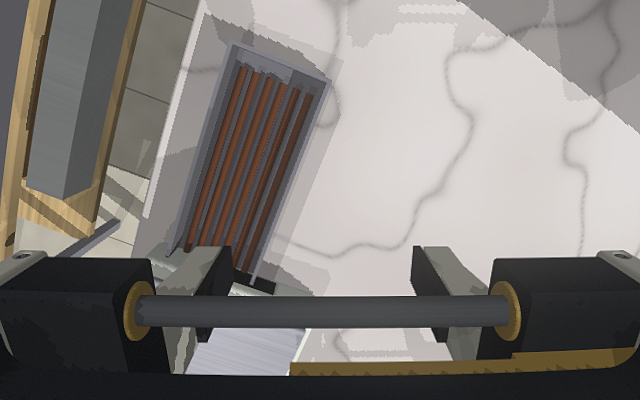

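Scene: the tub is at top-image (233,160), with the tapered pin candidate at (271,170), the straight pin at (198,148), the spoon at (236,160), purple pins at (187,287) and (356,240), and the rest at (397,162). I'm now making close crops to check the choice.

```bash
python3 - <<'E'
import cv2,numpy as np
t=cv2.imread('pics/top0.png'); s=cv2.imread('pics/scene0.png')
a=cv2.resize(t[90:230,145:320],None,fx=3,fy=3,interpolation=cv2.INTER_CUBIC)
b=cv2.resize(t[125:200,360:440],None,fx=3.4,fy=5.6/1.0*0.607,interpolation=cv2.INTER_CUBIC)
c=np.zeros((420,800,3),np.uint8); c[:a.shape[0],:a.shape[1]]=a; c[:b.shape[0],527:527+b.shape[1]]=b[:, :273]
cv2.imwrite('pics/crop1.png',c)
d=np.load('pics/top0.npz')
hsv=cv2.cvtColor(t,cv2.COLOR_BGR2HSV)
for p in[(271,170),(198,148),(236,130),(397,162),(400,150)]: print(p,hsv[p[1],p[0]],d['z_map'][p[1],p[0]])
cv2.imwrite('pics/crop2.png',cv2.resize(s[170:370,190:500],None,fx=2.5,fy=2.5,interpolation=cv2.INTER_CUBIC))
E
```

```text
(271, 170) [ 15 110 114] 1.3932308
(198, 148) [ 14 116  79] 1.4074365
(236, 130) [ 10 135  49] 1.4292105
(397, 162) [ 11 143  98] 1.4281088
(400, 150) [ 10 149  60] 1.4285438
```

View pics/crop1.png

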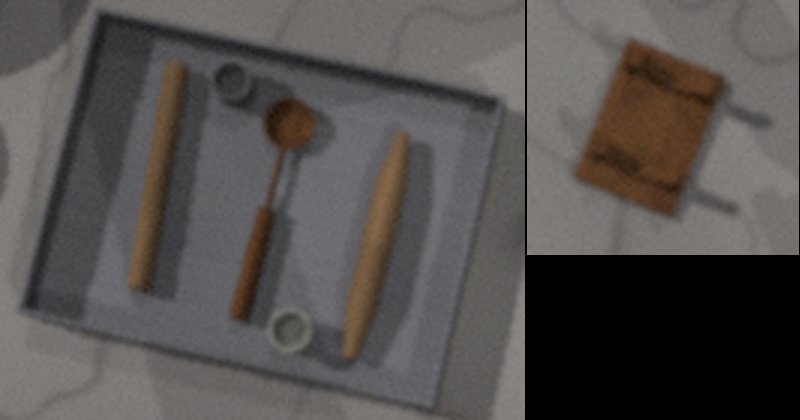

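View pics/crop2.png

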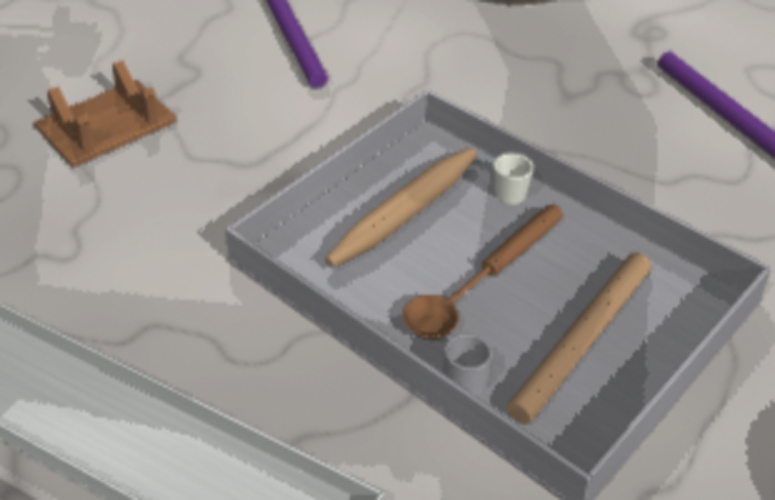

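The crops confirm it: the tapered pin is the one at top-image (271,170), and (198,148) is an even cylinder. Next I measure it.

```bash
cat >> h.py <<'E'
def rays(s,px,z):
    px=np.asarray(px,float).reshape(-1,1,2)
    k=np.array([float(s['k1']),0,0,0,0])
    u=cv2.undistortPoints(px,np.asarray(s['mtx']),k).reshape(-1,2)
    M=R.from_euler('xyz',s['attitude'],degrees=True).as_matrix()
    d=np.c_[u,np.ones(len(u))]@M.T; o=np.asarray(s['xyz'])
    return o+d*((z-o[2])/d[:,2])[:,None]
def blob(s,lo,hi,near,minA=60):
    hsv=cv2.cvtColor(s['color'],cv2.COLOR_BGR2HSV); m=cv2.inRange(hsv,lo,hi)
    m=cv2.morphologyEx(m,cv2.MORPH_CLOSE,np.ones((3,3)))
    n,l,st,c=cv2.connectedComponentsWithStats(m)
    i=min((i for i in range(1,n) if st[i,4]>minA),key=lambda i:np.hypot(*(c[i]-near)))
    b=(l==i).astype(np.uint8); ct=max(cv2.findContours(b,0,1)[0],key=cv2.contourArea)
    return b,ct
def rect(s,b,z):
    ys,xs=np.nonzero(b); P=rays(s,np.c_[xs,ys],z)[:,:2]
    r=cv2.minAreaRect((P*1000).astype(np.float32)); (cx,cy),(w,h),a=r
    if w<h: w,h=h,w; a+=90
    c=P.mean(0); e=np.linalg.eigh(np.cov(P.T))[1][:,1]
    return dict(c=(cx,cy),size=(w,h),yaw=(a+90)%180-90,mean=c*1000,pca=(np.degrees(np.arctan2(e[1],e[0]))+90)%180-90,P=P)
E
python3 - <<'E'
from h import *
for n,pts in(('top',[((271,170),.02),((198,148),.017),((397,162),.01)]),('scene',[((350,252),.02),((423,304),.017),((232,217),.01)])):
    s=dict(np.load(f'pics/{n}0.npz'))
    for p,z in pts:
        b,ct=blob(s,(5,70,30),(22,255,255),p); r=rect(s,b,z); r.pop('P'); print(n,p,b.sum(),r)
E
```

```text
top (271, 170) 632 {'c': (532.0668334960938, 117.44276428222656), 'size': (217.52044677734375, 27.56345558166504), 'yaw': -13.443923950195312, 'mean': array([531.11579372, 117.65609678]), 'pca': np.float64(-13.12211849031712)}
top (198, 148) 564 {'c': (599.6458129882812, 326.4417724609375), 'size': (219.74075317382812, 22.834091186523438), 'yaw': -8.356246948242188, 'mean': array([598.39979844, 327.12324151]), 'pca': np.float64(-8.399157913784961)}
top (397, 162) 1364 {'c': (559.1817626953125, -241.3187713623047), 'size': (129.13848876953125, 90.159423828125), 'yaw': -22.956459045410156, 'mean': array([ 558.74284084, -240.77686213]), 'pca': np.float64(-22.545826636598406)}
scene (350, 252) 704 {'c': (529.0755004882812, 112.94721221923828), 'size': (221.63648986816406, 33.63520050048828), 'yaw': -13.277328491210938, 'mean': array([534.72219319, 111.54369402]), 'pca': np.float64(-12.524820632220326)}
scene (423, 304) 855 {'c': (596.211669921875, 323.95916748046875), 'size': (234.3721160888672, 23.109821319580078), 'yaw': -8.326461791992188, 'mean': array([605.37016761, 322.69847975]), 'pca': np.float64(-8.265479373039511)}
scene (232, 217) 1140 {'c': (552.719482421875, -259.7940368652344), 'size': (139.94285583496094, 135.7487335205078), 'yaw': 67.78185272216797, 'mean': array([ 560.72601879, -246.04772629]), 'pca': np.float64(-6.630820064635998)}
```

Top-view measurements:
- **Pin:** (0.532, 0.1175), yaw −13.3°
- **Rest:** (0.559, −0.241), yaw −22.8°

The rest is on the way, so I'll look at it with the wrist camera first.

Call:
{"method": "send_rows", "body": {"commands": [[0.3,[0.123,0.154,0.0],[0,0,-0.0124]],[0.3,[0.123,0.154,0.0],[0,0,-0.0124]],[0.3,[0.123,0.154,0.0],[0,0,-0.0124]],[0.3,[0.123,0.154,0.0],[0,0,-0.0124]],[0.3,[0.123,0.154,0.0],[0,0,-0.0124]],[0.3,[0.123,0.154,0.0],[0,0,-0.0124]],[0.3,[0.123,0.154,0.0],[0,0,-0.0124]],[0.3,[0.123,0.154,0.0],[0,0,-0.0124]],[0.3,[0.123,0.154,0.0],[0,0,-0.0124]],[0.3,[0.123,0.154,0.0],[0,0,-0.0124]],[0.3,[0,0,0],[0,0,0]]]}}

```text
clock: 1.25
tool_pos: [0.5598, -0.2307, 0.2219]
orientation: [-179.8, -0.3, 65.0]
force: [-0.6, -0.9, -0.9]
opening: 0.0617
```

```bash
python3 - <<'E'
from h import *
s=snap('wrist','w1'); print(s['xyz'],s['attitude']); o=sensors.get_obs(); print(o['clock'],o['tool_pos'],o['orientation'],o['opening'])
E
```

```text
[ 0.48490727 -0.19464256  0.37995812] [162.37010405  -0.29367853  64.93447437]
1.3 [ 0.55835662 -0.23209034  0.22181163] [-179.75243911   -0.28975195   65.06106999] 0.061222059857664775
```

View pics/w1.png

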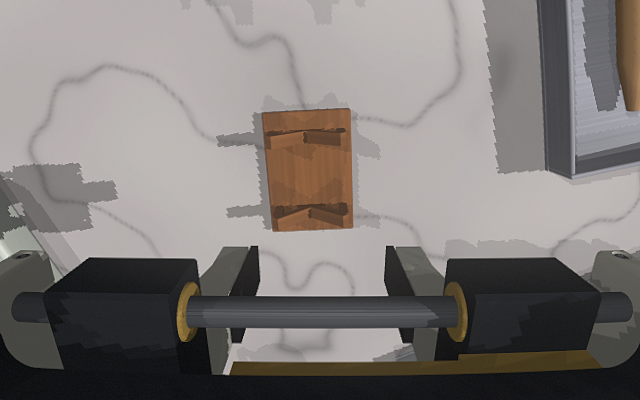

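```bash
python3 - <<'E'
from h import *
s=dict(np.load('pics/w1.npz'))
b,ct=blob(s,(3,80,25),(22,255,255),(309,168)); r=rect(s,b,.010); r.pop('P'); print(r,b.sum())
q=cv2.approxPolyDP(ct,5,True).reshape(-1,2);print(q.tolist()); print(rays(s,q,.01))
c=cv2.resize(s['color'][100:240,250:365],None,fx=4,fy=4,interpolation=cv2.INTER_NEAREST); cv2.imwrite('pics/c3.png',c)
E
```

```text
{'c': (558.92626953125, -241.62966918945312), 'size': (128.78782653808594, 88.83802032470703), 'yaw': -22.388648986816406, 'mean': array([ 556.08550355, -240.3423977 ]), 'pca': np.float64(-22.382510991697643)} 10081
[[349, 109], [262, 114], [273, 230], [352, 227]]
[[ 0.51695203 -0.17727468  0.01      ]
 [ 0.48424121 -0.25847329  0.01      ]
 [ 0.60062377 -0.30616815  0.01      ]
 [ 0.63457568 -0.22550871  0.01      ]]
```

View pics/c3.png

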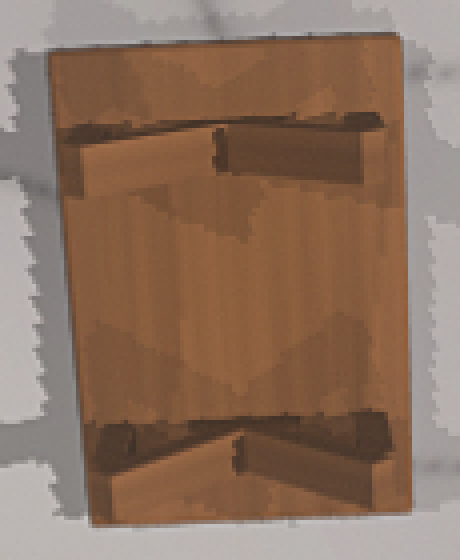

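The wrist view shows the rest at (309,168) with both V notches, and gives a centre of (0.559, −0.2415) and yaw −22.4°. That agrees with the top view. On to the pin.

Call:
{"method": "send_rows", "body": {"commands": [[0.3,[-0.013,0.176,0.0],[0,0,0.004]],[0.3,[-0.013,0.176,0.0],[0,0,0.004]],[0.3,[-0.013,0.176,0.0],[0,0,0.004]],[0.3,[-0.013,0.176,0.0],[0,0,0.004]],[0.3,[-0.013,0.176,0.0],[0,0,0.004]],[0.3,[-0.013,0.176,0.0],[0,0,0.004]],[0.3,[-0.013,0.176,0.0],[0,0,0.004]],[0.3,[-0.013,0.176,0.0],[0,0,0.004]],[0.3,[0,0,0],[0,0,0]]]}}

```text
clock: 2.2
tool_pos: [0.5264, 0.1234, 0.2201]
orientation: [-179.6, -0.2, 76.8]
force: [0.5, -1.0, -0.1]
opening: 0.0614
```

```bash
python3 - <<'E'
from h import *
s=snap('wrist','w2'); o=sensors.get_obs(); print(o['clock'],o['tool_pos'],o['orientation'],o['opening'])
E
```

```text
2.25 [0.52630549 0.12164225 0.22007341] [-1.79567859e+02 -1.33691550e-01  7.67456573e+01] 0.06149732518037249
```

View pics/w2.png

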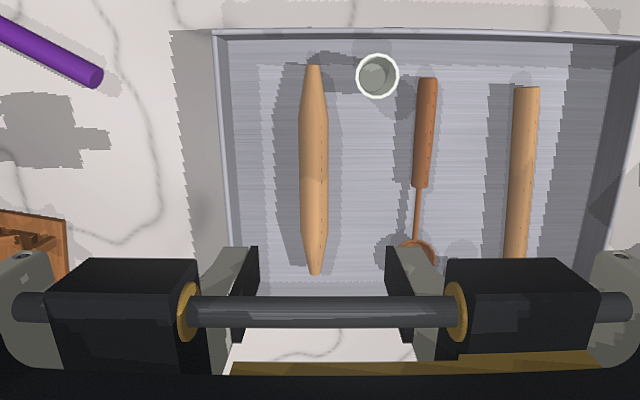

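```bash
python3 - <<'E'
from h import *
s=dict(np.load('pics/w2.npz'))
b,ct=blob(s,(3,60,40),(25,255,255),(314,170)); r=rect(s,b,.020); r.pop('P'); print(r,b.sum())
E
```

```text
{'c': (531.8184814453125, 115.3817138671875), 'size': (221.99642944335938, 28.623693466186523), 'yaw': -12.971923828125, 'mean': array([523.75873879, 117.62937438]), 'pca': np.float64(-13.068381071598196)} 5171
```

Wrist and top views agree: pin centre (0.532, 0.117), yaw −13.1°. I'm descending part way, then correcting.

Call:
{"method": "send_rows", "body": {"commands": [[0.3,[0.012,-0.009,-0.16],[0,0,0]],[0.3,[0.012,-0.009,-0.16],[0,0,0]],[0.3,[0,0,-0.16],[0,0,0]],[0.3,[0,0,-0.12],[0,0,0]],[0.3,[0,0,0],[0,0,0]]]}}

```text
clock: 2.75
tool_pos: [0.5328, 0.1102, 0.0679]
orientation: [-179.8, -0.3, 76.6]
force: [-0.2, -1.1, 0.6]
opening: 0.0614
```

Call:
{"method": "send_rows", "body": {"commands": [[0.3,[-0.003,0.026,-0.08],[0,0,0.0005]],[0.3,[0,0,-0.08],[0,0,0]],[0.3,[0,0,-0.04],[0,0,0]],[0.3,[0,0,0],[0,0,0]]]}}

```text
clock: 3.15
tool_pos: [0.535, 0.113, 0.0213]
orientation: [-180.0, -0.3, 76.6]
force: [-0.3, 0.7, 0.6]
opening: 0.0616
```

```bash
python3 - <<'E'
from h import *
s=snap('wrist','w3'); o=sensors.get_obs(); print(o['clock'],o['tool_pos'],o['orientation'],o['opening'])
E
```

```text
3.2 [0.53555133 0.11331952 0.02201935] [179.95860559  -0.38929517  76.58193527] 0.06146983474985225
```

View pics/w3.png

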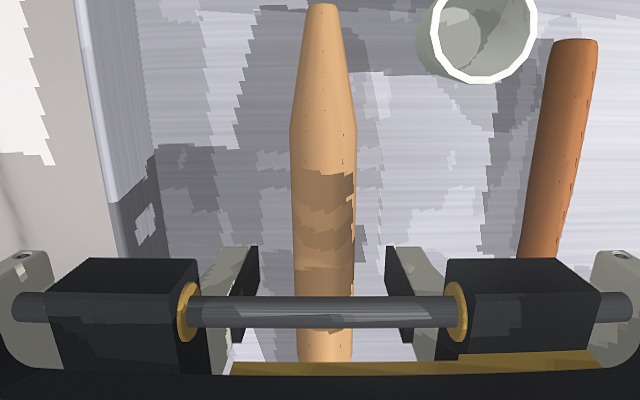

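The pin lies midway between the fingers (column 325), and everything else is clear. I'm doing the last descent and closing.

Call:
{"method": "send_rows", "body": {"commands": [[0.3,[-0.012,0.012,-0.03],[0,0,0.0005]],[0.3,[0,0,-0.016],[0,0,0]],[0.3,[0,0,0],[0,0,0]]]}}

```text
clock: 3.5
tool_pos: [0.5342, 0.117, 0.0129]
orientation: [179.7, -0.6, 76.8]
force: [0.2, -0.3, 0.0]
opening: 0.0611
```

Call:
{"method": "send_rows", "body": {"commands": [[0.3,[-0.008,0,-0.016],[0,0,0]],[0.3,[0,0,-0.006],[0,0,0]],[0.3,[0,0,0],[0,0,0]]]}}

```text
clock: 3.8
tool_pos: [0.5323, 0.1174, 0.0077]
orientation: [179.7, -0.6, 76.8]
force: [0.6, 0.2, -0.2]
opening: 0.0616
```

Call:
{"method": "send_rows", "body": {"commands": [[1,[0,0,0],[0,0,0]],[1,[0,0,0],[0,0,0]],[1,[0,0,0],[0,0,0]],[1,[0,0,0],[0,0,0]],[1,[0,0,0],[0,0,0]],[1,[0,0,0],[0,0,0]],[1,[0,0,0],[0,0,0]],[1,[0,0,0],[0,0,0]]]}}

```text
clock: 4.6
tool_pos: [0.5324, 0.1175, 0.0078]
orientation: [179.7, -0.6, 76.8]
force: [0.5, -0.2, 0.2]
opening: 0.0294
```

Gripped at 29.4 mm. Lifting.

Call:
{"method": "send_rows", "body": {"commands": [[1,[0,0,0.04],[0,0,0]],[1,[0,0,0.08],[0,0,0]],[1,[0,0,0.1],[0,0,0]],[1,[0,0,0.12],[0,0,0]],[1,[0,0,0.12],[0,0,0]],[1,[0,0,0.08],[0,0,0]],[1,[0,0,0],[0,0,0]]]}}

```text
clock: 5.3
tool_pos: [0.5302, 0.1161, 0.1505]
orientation: [179.8, -0.5, 76.8]
force: [0.7, 1.1, -0.5]
opening: 0.0291
```

```bash
python3 - <<'E'
from h import *
s=snap('wrist','w4'); o=sensors.get_obs(); print(o['clock'],o['tool_pos'],o['orientation'],o['opening'],o['force'])
s=snap('scene','s4')
E
```

```text
5.35 [0.52960847 0.11590923 0.14919736] [179.88480453  -0.45665658  76.77598782] 0.029031537153097416 [ 0.54986636 -1.02847701 -1.53665621]
```

View pics/w4.png

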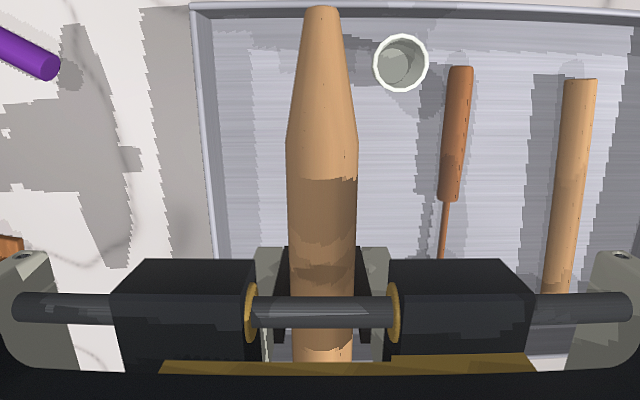

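View pics/s4.png

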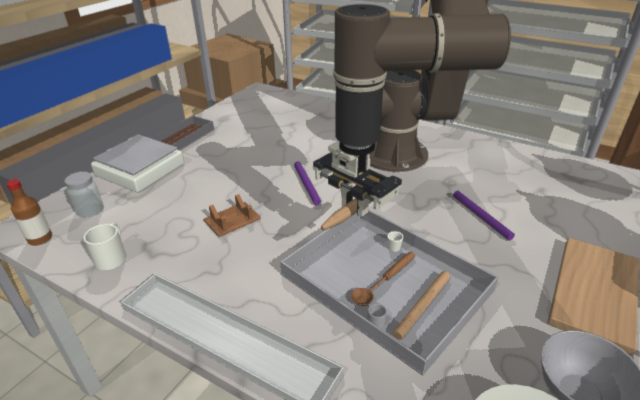

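The pin is held and clear of the tub (wrist view, pin end at (321,8)). I'm checking the grip offset and tilt from wrist depth.

```bash
cat >> h.py <<'E'
def held(s,o,rows=(20,60,100,130,160,190,220,240)):
    M=R.from_euler('xyz',o['orientation'],degrees=True).as_matrix()
    hsv=cv2.cvtColor(s['color'],cv2.COLOR_BGR2HSV); m=cv2.inRange(hsv,(3,60,30),(25,255,255))
    C=R.from_euler('xyz',s['attitude'],degrees=True).as_matrix()
    for r in rows:
        n,l=cv2.connectedComponents(m[r:r+1]); x=np.nonzero(l[0]==l[0,321])[0]
        z=np.median(s['z_map'][r,319:324]); 
        u=cv2.undistortPoints(np.array([[[ (x[0]+x[-1])/2,r]]],float),s['mtx'],np.array([float(s['k1']),0,0,0])).ravel()
        p=s['xyz']+C@(np.r_[u,1]*z); print(r,x[0],x[-1],'tool frame surface mm',np.round((p-o['tool_pos'])@M*1000,1))
E
python3 - <<'E'
from h import *
s=dict(np.load('pics/w4.npz')); o=sensors.get_obs(); held(s,o,(6,10,20,60,100,130,140,160,190,220,240))
E
```

```text
6 312 331 tool frame surface mm [   2.6 -109.2  -20.3]
10 306 337 tool frame surface mm [   2.6 -107.7  -21.1]
20 304 339 tool frame surface mm [   2.6 -104.3  -22. ]
60 298 345 tool frame surface mm [  2.5 -90.7 -24.2]
100 292 352 tool frame surface mm [  2.7 -76.9 -26.1]
130 287 356 tool frame surface mm [  2.5 -66.3 -28. ]
140 286 357 tool frame surface mm [  2.5 -62.7 -28.2]
160 286 357 tool frame surface mm [  2.5 -55.5 -29.3]
190 287 356 tool frame surface mm [  2.5 -43.9 -29.3]
220 288 355 tool frame surface mm [  2.5 -31.9 -29.7]
240 289 355 tool frame surface mm [  2.7 -23.1 -29. ]
```

Grip is central (end at −109…−110 mm), level, with the axis about 12–14 mm above the TCP. I'm carrying it over the rest.

Call:
{"method": "send_rows", "body": {"commands": [[1,[0.013,-0.1,0],[0,0,-0.0029]],[1,[0.013,-0.159,0],[0,0,-0.0029]],[1,[0.013,-0.159,0],[0,0,-0.0029]],[1,[0.013,-0.159,0],[0,0,-0.0029]],[1,[0.013,-0.159,0],[0,0,-0.0029]],[1,[0.013,-0.159,0],[0,0,-0.0029]],[1,[0.013,-0.159,0],[0,0,-0.0029]],[1,[0.013,-0.159,0],[0,0,-0.0029]],[1,[0.013,-0.159,0],[0,0,-0.0029]],[1,[0,-0.05,0],[0,0,0]],[1,[0,0,0],[0,0,0]]]}}

```text
clock: 6.5
tool_pos: [0.5476, -0.2526, 0.1318]
orientation: [-178.6, 0.1, 67.1]
force: [-0.1, 0.5, -1.6]
opening: 0.0292
```

Call:
{"method": "send_rows", "body": {"commands": [[1,[0,0,0],[0,0,0]],[1,[0,0,0],[0,0,0]]]}}

```text
clock: 6.7
tool_pos: [0.5464, -0.2516, 0.1298]
orientation: [-178.4, 0.1, 67.0]
force: [-0.4, 1.0, -0.5]
opening: 0.0293
```

Call:
{"method": "send_rows", "body": {"commands": [[1,[0.05,0.04,-0.04],[-0.0017,-0.0041,0.0014]],[1,[0,0,0],[0,0,0]],[1,[0,0,0],[0,0,0]]]}}

```text
clock: 7.0
tool_pos: [0.5591, -0.2381, 0.1197]
orientation: [-180.0, 0.1, 67.8]
force: [-1.1, 0.8, -1.3]
opening: 0.029
```

```bash
python3 - <<'E'
from h import *
s=snap('wrist','w5'); o=sensors.get_obs(); print(o['clock'],o['tool_pos'],o['orientation'],o['opening'],o['force'])
held(s,o,(10,60,100,140,190,240)); snap('scene','s5'); snap('top','t5')
c=cv2.imread('pics/s5.png')[130:290,130:400]; cv2.imwrite('pics/s5c.png',cv2.resize(c,None,fx=2.9,fy=2.9,interpolation=cv2.INTER_CUBIC))
E
```

```text
7.05 [ 0.55908697 -0.23802722  0.11962321] [-1.79990357e+02  7.38270152e-02  6.77820524e+01] 0.029268735651340902 [-0.6310193   0.76829121 -2.3146703 ]
10 307 337 tool frame surface mm [   1.9 -109.1  -19. ]
60 298 346 tool frame surface mm [  1.9 -92.1 -21.6]
100 292 352 tool frame surface mm [  1.9 -78.3 -23.7]
140 256 375 tool frame surface mm [ -0.4 -64.2 -26.2]
190 259 373 tool frame surface mm [ -0.3 -45.4 -26.7]
240 261 370 tool frame surface mm [ -0.6 -24.6 -26.4]
```

View pics/w5.png

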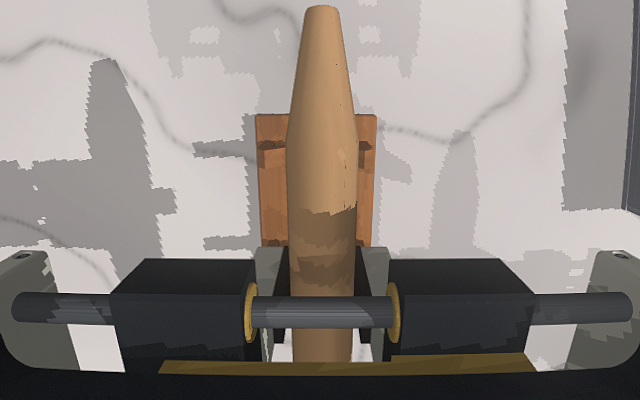

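View pics/s5c.png

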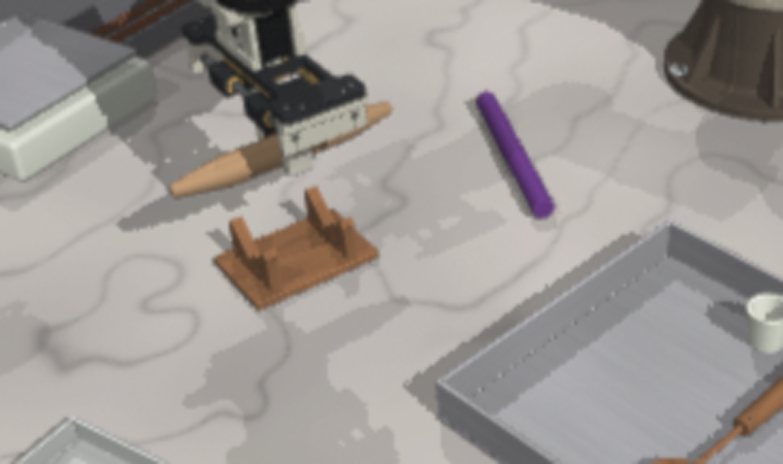

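Wrist view: pin is level over the rest, with the rest's columns 256–377 astride it. Descending in steps.

Call:
{"method": "send_rows", "body": {"commands": [[1,[0,-0.014,-0.08],[0,0,-0.0008]],[1,[0,0,-0.08],[0,0,0]],[1,[0,0,-0.06],[0,0,0]],[1,[0,0,0],[0,0,0]],[1,[0,0,0],[0,0,0]]]}}

```text
clock: 7.65
tool_pos: [0.5605, -0.2431, 0.0665]
orientation: [179.7, 0.0, 67.4]
force: [0.3, 0.0, -0.9]
opening: 0.0293
```

```bash
python3 - <<'E'
from h import *
s=snap('wrist','w6'); o=sensors.get_obs(); print(o['clock'],o['tool_pos'],o['orientation'],o['opening'],o['force'])
E
```

```text
7.7 [ 0.56046759 -0.24298028  0.066485  ] [1.79741073e+02 2.19265752e-02 6.74381979e+01] 0.02888852938071771 [-0.16094173 -0.1557742  -1.34501424]
```

View pics/w6.png

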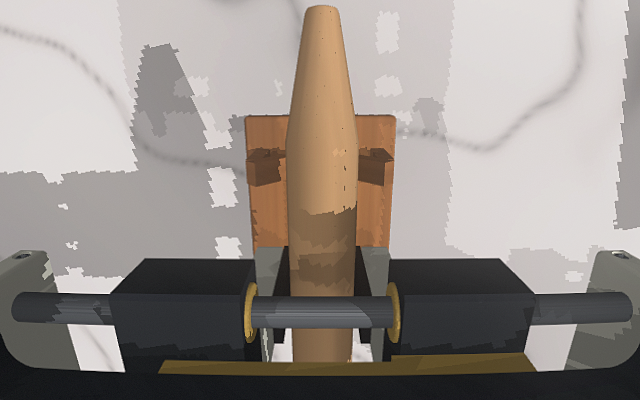

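```bash
python3 - <<'E'
from h import *
s=dict(np.load('pics/w6.npz')); o=sensors.get_obs(); M=R.from_euler('xyz',o['orientation'],degrees=True).as_matrix()
P=rays(s,[(246,116),(270,115),(380,114),(394,115)],.01); print(np.round((P-o['tool_pos'])@M*1000,1))
P=rays(s,[(310,6),(321,4),(334,6)],o['tool_pos'][2]+.012); print(np.round((P-o['tool_pos'])@M*1000,1))
c=s['color'][100:260,230:410]; cv2.imwrite('pics/c6.png',cv2.resize(c,None,fx=3,fy=3))
E
```

```text
[[-42.4 -66.4  56.2]
 [-28.4 -66.9  56.2]
 [ 35.7 -67.4  56.2]
 [ 43.9 -66.9  56.2]]
[[  -2.5 -111.7  -12.5]
 [   1.5 -112.4  -12.5]
 [   6.3 -111.7  -12.5]]
```

View pics/c6.png

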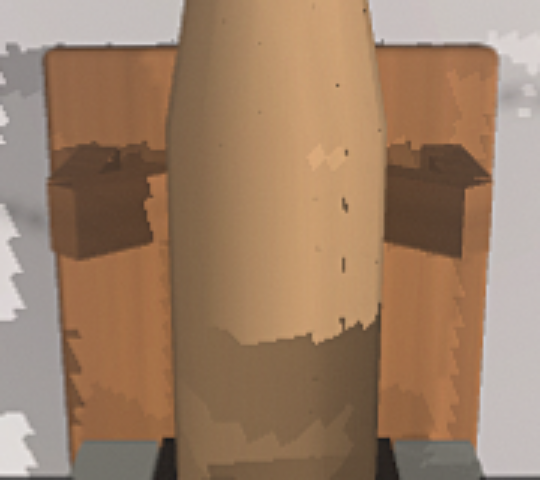

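Aligned to about 1 mm both ways: base edge is at −66.9 against 65 nominal, pin end at −111.8 against 110, so the bias is the same on both. Lowering on.

Call:
{"method": "send_rows", "body": {"commands": [[1,[0,0,-0.06],[0,0,0]],[1,[0,0,-0.032],[0,0,0]],[1,[0,0,0],[0,0,0]]]}}

```text
clock: 8.0
tool_pos: [0.5624, -0.2435, 0.0462]
orientation: [179.5, -0.0, 67.5]
force: [-0.3, -1.7, -1.5]
opening: 0.0291
```

Call:
{"method": "send_rows", "body": {"commands": [[1,[-0.008,0.002,-0.03],[0.0005,0.0013,0]],[1,[0,0,-0.012],[0,0,0]],[1,[0,0,0],[0,0,0]]]}}

```text
clock: 8.3
tool_pos: [0.5612, -0.2432, 0.0366]
orientation: [179.9, -0.0, 67.5]
force: [1.3, 1.0, -0.3]
opening: 0.0287
```

Call:
{"method": "send_rows", "body": {"commands": [[1,[-0.003,0,-0.014],[0,0,0]],[1,[0,0,0],[0,0,0]]]}}

```text
clock: 8.5
tool_pos: [0.5606, -0.2432, 0.0331]
orientation: [179.9, -0.0, 67.5]
force: [-0.1, 0.2, -1.2]
opening: 0.0291
```

Call:
{"method": "send_rows", "body": {"commands": [[1,[0,0,-0.008],[0,0,0]],[1,[0,0,0],[0,0,0]]]}}

```text
clock: 8.7
tool_pos: [0.5607, -0.2432, 0.0311]
orientation: [179.9, -0.0, 67.5]
force: [0.4, 0.5, -1.7]
opening: 0.0293
```

Call:
{"method": "send_rows", "body": {"commands": [[1,[0,0,-0.006],[0,0,0]],[1,[0,0,0],[0,0,0]]]}}

```text
clock: 8.9
tool_pos: [0.5609, -0.2434, 0.0298]
orientation: [179.8, -0.0, 67.5]
force: [0.6, -1.1, -0.9]
opening: 0.0293
```

Call:
{"method": "send_rows", "body": {"commands": [[1,[0,0,-0.004],[0,0,0]],[1,[0,0,0],[0,0,0]]]}}

```text
clock: 9.1
tool_pos: [0.561, -0.2438, 0.0295]
orientation: [179.8, -0.0, 67.5]
force: [-0.3, 0.2, -1.5]
opening: 0.0289
```

Call:
{"method": "send_rows", "body": {"commands": [[1,[0,0,-0.006],[0,0,0]],[1,[0,0,0],[0,0,0]]]}}

```text
clock: 9.3
tool_pos: [0.5611, -0.2443, 0.0291]
orientation: [179.7, 0.0, 67.5]
force: [-0.4, 1.2, -1.5]
opening: 0.0291
```

Call:
{"method": "send_rows", "body": {"commands": [[1,[0,0,-0.006],[0,0,0]],[1,[0,0,0],[0,0,0]]]}}

```text
clock: 9.5
tool_pos: [0.5614, -0.2444, 0.0291]
orientation: [179.7, 0.0, 67.6]
force: [-0.4, -0.4, -1.5]
opening: 0.0292
```

```bash
python3 - <<'E'
from h import *
s=snap('wrist','w7'); o=sensors.get_obs(); print(o['clock'],o['tool_pos'],o['orientation'],o['force'],o['moment'])
held(s,o,(10,60,100,120,190,240)); t=snap('scene','s7')
c=s['color'][100:260,230:410]; d=t['color'][160:260,180:300]
cv2.imwrite('pics/c7.png',np.hstack([cv2.resize(c,(400,356)),cv2.resize(d,(400,356),interpolation=cv2.INTER_CUBIC)]))
M=R.from_euler('xyz',o['orientation'],degrees=True).as_matrix()
E
```

```text
9.55 [ 0.56144889 -0.24439256  0.02903732] [1.79684375e+02 1.54880700e-02 6.75612689e+01] [-0.51134272 -0.97898418  2.67857039] [-0.44649306  0.47548664  0.02188653]
10 306 337 tool frame surface mm [   1.8 -109.3  -19. ]
60 298 346 tool frame surface mm [  1.9 -92.4 -20.8]
100 292 352 tool frame surface mm [  1.9 -78.5 -23.9]
120 234 411 tool frame surface mm [  2.1 -71.5 -25.2]
190 230 413 tool frame surface mm [  1.7 -45.5 -26.7]
240 240 404 tool frame surface mm [  1.9 -25.2 -27.4]
```

View pics/c7.png

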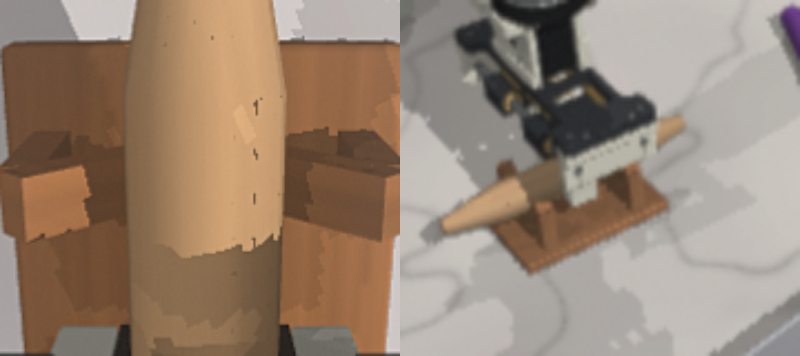

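Pin is between the arms of both notches, and its axis should be at z≈0.041. One small press to confirm contact.

Call:
{"method": "send_rows", "body": {"commands": [[1,[-0.002,0,-0.008],[0,0,0]],[1,[0,0,0],[0,0,0]]]}}

```text
clock: 9.8
tool_pos: [0.5617, -0.2445, 0.0292]
orientation: [179.6, 0.0, 67.6]
force: [-0.4, -0.4, -1.2]
opening: 0.0293
```

```bash
python3 - <<'E'
from h import *
s=snap('wrist','w8'); o=sensors.get_obs(); M=R.from_euler('xyz',o['orientation'],degrees=True).as_matrix()
print(o['tool_pos'],o['force'])
g=cv2.cvtColor(s['color'],cv2.COLOR_BGR2HSV)
for c in (245,260,275,370,385,400):
    m=cv2.inRange(g,(3,80,25),(22,255,255))[:,c]; r=np.nonzero(m[60:])[0][0]+60
    P=rays(s,[(c,r)],.01); print(c,r,np.round((P-o['tool_pos'])@M*1000,1))
for c in (316,321,326):
    m=cv2.inRange(g,(3,60,40),(25,255,255))[:,c]; r=np.nonzero(m)[0][0]
    P=rays(s,[(c,r)],.041); print(c,r,np.round((P-o['tool_pos'])@M*1000,1))
E
```

```text
[ 0.56179871 -0.24449501  0.02903375] [-1.07520296 -1.66779299  4.12616843]
245 119 [[-35.2 -68.1  18.6]]
260 118 [[-27.9 -68.6  18.5]]
275 118 [[-20.7 -68.5  18.5]]
370 118 [[ 25.1 -68.5  18.5]]
385 118 [[ 32.3 -68.6  18.5]]
400 118 [[ 39.6 -68.6  18.5]]
316 5 [[  -0.3 -112.2  -12.8]]
321 5 [[   1.6 -112.2  -12.8]]
326 5 [[   3.4 -112.2  -12.8]]
```

In contact (about 4 N), but sinking has slid the pin about 2 mm towards +x. I'll lift it slightly, shift it back and reseat.

Call:
{"method": "send_rows", "body": {"commands": [[1,[-0.006,0.003,0.016],[0.0003,0.001,0]],[1,[-0.006,0.003,0],[0,0,0]],[1,[0,0,0],[0,0,0]]]}}

```text
clock: 10.15
tool_pos: [0.5583, -0.2425, 0.032]
orientation: [-179.9, 0.0, 67.6]
force: [-0.3, -0.4, -2.3]
opening: 0.0291
```

Call:
{"method": "send_rows", "body": {"commands": [[1,[0.003,-0.002,-0.012],[0,0,0]],[1,[0,0,0],[0,0,0]],[1,[0,0,-0.006],[0,0,0]],[1,[0,0,0],[0,0,0]]]}}

```text
clock: 10.55
tool_pos: [0.5591, -0.2436, 0.0291]
orientation: [-180.0, 0.1, 67.6]
force: [-0.7, -2.0, -1.3]
opening: 0.0292
```

```bash
python3 - <<'E'
from h import *
s=snap('wrist','w9'); o=sensors.get_obs(); M=R.from_euler('xyz',o['orientation'],degrees=True).as_matrix()
print(o['clock'],o['tool_pos'],o['orientation'],o['force'])
g=cv2.cvtColor(s['color'],cv2.COLOR_BGR2HSV)
for c in (260,385):
    m=cv2.inRange(g,(3,80,25),(22,255,255))[:,c]; r=np.nonzero(m[60:])[0][0]+60
    P=rays(s,[(c,r)],.01); print(c,r,np.round((P-o['tool_pos'])@M*1000,1))
E
```

```text
10.6 [ 0.55922526 -0.24358365  0.02896766] [-1.79968372e+02  1.04670573e-01  6.76455071e+01] [-0.73429766 -0.642582    3.63715977]
260 124 [[-28.1 -65.6  19.1]]
385 124 [[ 32.5 -65.6  18.9]]
```

Centred within about 1 mm and in contact. Releasing.

Call:
{"method": "send_rows", "body": {"commands": [[0.63,[0,0,0],[0,0,0]],[0.6,[0,0,0],[0,0,0]],[0.55,[0,0,0],[0,0,0]],[0.5,[0,0,0],[0,0,0]],[0.4,[0,0,0],[0,0,0]],[0.35,[0,0,0],[0,0,0]],[0.35,[0,0,0],[0,0,0]],[0.35,[0,0,0],[0,0,0]]]}}

```text
clock: 11.4
tool_pos: [0.5595, -0.2434, 0.0276]
orientation: [-179.9, 0.1, 67.6]
force: [-0.1, -0.3, -0.1]
opening: 0.0566
```

```bash
python3 - <<'E'
from h import *
s=snap('wrist','w10'); o=sensors.get_obs()
print(o['clock'],o['tool_pos'],o['orientation'],o['force'],o['opening'])
held(s,o,(10,60,100,240))
E
```

```text
11.45 [ 0.55947467 -0.24337386  0.0275982 ] [-1.79940252e+02  9.03611067e-02  6.76328607e+01] [ 0.00751567 -0.08650588 -0.42133908] 0.0567078624216177
10 305 337 tool frame surface mm [   1.6 -109.2  -19.1]
60 297 345 tool frame surface mm [  1.6 -92.2 -22.2]
100 291 351 tool frame surface mm [  1.6 -78.4 -24.4]
240 239 404 tool frame surface mm [  1.7 -25.1 -27.3]
```

View pics/w10.png

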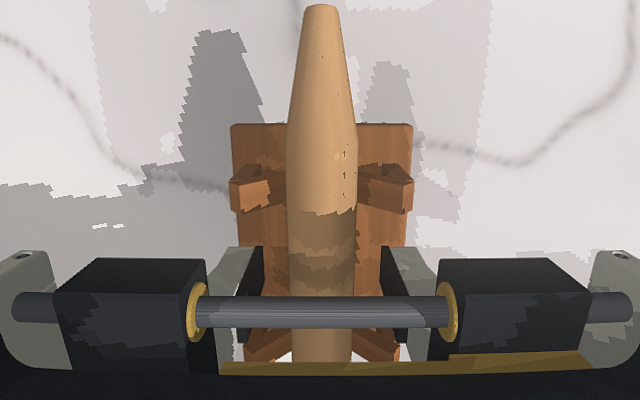

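The pin stayed put in the notches, with both fingers clear of it. Retreating straight up.

Call:
{"method": "send_rows", "body": {"commands": [[0.35,[0,0,0.04],[0,0,0]],[0.35,[0,0,0.08],[0,0,0]],[0.35,[0,0,0.12],[0,0,0]],[0.35,[0,0,0.16],[0,0,0]],[0.35,[0,0,0.16],[0,0,0]],[0.35,[0,0,0.16],[0,0,0]],[0.35,[0,0,0.08],[0,0,0]],[0.35,[0,0,0],[0,0,0]],[0.35,[0,0,0],[0,0,0]]]}}

```text
clock: 12.35
tool_pos: [0.5566, -0.2435, 0.2417]
orientation: [179.9, 0.1, 67.6]
force: [0.1, -0.4, -0.3]
opening: 0.0568
```

```bash
python3 - <<'E'
from h import *
s=snap('wrist','w11'); t=snap('scene','s11'); o=sensors.get_obs()
print(o['clock'],o['tool_pos'],o['orientation'],o['opening'])
b,ct=blob(s,(3,60,30),(25,255,255),(315,150)); 
M=R.from_euler('xyz',s['attitude'],degrees=True).as_matrix()
ys,xs=np.nonzero(b); z=s['z_map'][ys,xs]
u=cv2.undistortPoints(np.c_[xs,ys].astype(float).reshape(-1,1,2),s['mtx'],np.array([float(s['k1']),0,0,0])).reshape(-1,2)
P=s['xyz']+(np.c_[u,np.ones(len(u))]*z[:,None])@M.T
a=np.radians(-22.5); e=np.array([np.cos(a),np.sin(a)]); f=np.array([-e[1],e[0]])
L=(P[:,:2]-[.559,-.2415])@e*1000; W=(P[:,:2]-[.559,-.2415])@f*1000
print('extent along',L.min(),L.max())
for x in range(-100,101,25):
    k=(abs(L-x)<3)&(P[:,2]>.03)&(abs(W)<20)
    if k.sum(): 
        i=np.argsort(-P[k,2])[:8]; print(x,'topz',np.round(np.sort(P[k,2])[-5]*1000,1),'W mid',np.round((W[k].min()+W[k].max())/2,1))
c=t['color'][150:270,170:314]
cv2.imwrite('pics/c11.png',np.hstack([cv2.resize(s['color'],(480,300)),cv2.resize(c,(320,300),interpolation=cv2.INTER_CUBIC)]))
E
```

```text
12.45 [ 0.55636466 -0.24354407  0.24070985] [-1.79995338e+02  1.43335316e-01  6.76340068e+01] 0.05677350359186474
extent along -109.96570293095856 108.90346266120366
-100 topz 49.2 W mid -0.4
-75 topz 54.2 W mid -0.3
-50 topz 56.3 W mid -0.2
-25 topz 56.3 W mid -0.7
0 topz 56.6 W mid -0.0
25 topz 56.4 W mid 0.1
50 topz 56.3 W mid -2.0
75 topz 53.8 W mid 0.2
100 topz 49.3 W mid -0.3
```

View pics/c11.png

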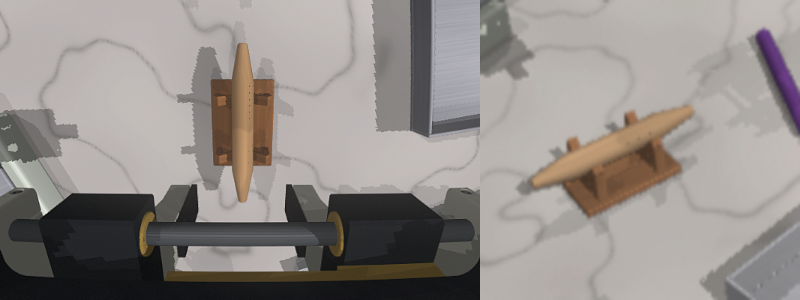

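The pin lies level with its top at 56.3 mm (nominal 56), extends −110 to +109 mm about the rest centre, and is in both Vs. Handing in.

```bash
python3 -c "
from h import *
print(order.close_job())"
```

```text
the job is handed in; nothing more can be done
None
```

The tapered pin is now in the wooden rest, lying in both V notches, and the job is handed in at about 12.5 s. I gripped it at its middle, lifted it out of the tub, and lowered it until the arm stopped descending and the wrist force read about 4 N. I then opened the fingers and backed straight up.

- **Last checks after letting go:** the pin is level, with its top at 56.3 mm (56 expected). It spans −110 to +109 mm about the rest's centre, and its axis is within about 1 mm sideways. One of the nine sections read −2 mm, most likely because a notch arm got into the mask.
- **Disagreements along the way:** the first touchdown slid the pin about 2 mm lengthwise. I lifted it 3–4 mm, shifted it back and set it down again. Force readings at contact varied from about −1.5 to +4 N, so I also relied on height and the pictures to judge contact.
- **Other objects:** the straight pin was still in the tub in the picture taken after lifting. I did no separate check of it at the end, and I did not go near the purple pins.

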